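# Swing the mezze tray round to the guest's place

### The arm

A 6-joint arm with a two-finger parallel gripper is mounted at the origin on the work surface. World frame = base frame: x ahead of the robot, y to its left, z up, the work surface at z = 0. Lengths are in m, angles in degrees, forces in N, time in s.
With the tool pointing down it reaches from about 0.4 to 0.825 m from the base axis. Payload 7 kg.
Tool frame: the origin (TCP) lies at the centre of the arm's flange, where the gripper is bolted on; the fingertips stand 178 mm ahead of it and the grasp point (between the pads) lies 159 mm ahead of it; z points along the fingers, y is the line along which they close (so a half turn about z gives the same grasp; the last joint's range is limited). The gripper opens to 88 mm and grips with 3 to 60 N. Pads are 19 mm wide; open, the fingers measure 130 mm over their backs; the gripper's body (78 mm by 193 mm) begins 47 mm behind the grasp point.
Start: joints at [-55.628, 20.546, 0.682, 0, -70.136, -16.507], TCP at [0.207, -0.642, 0.405] pointing down, gripper open.
Joint ranges: [-176.03, 176.03], [-82.01, 121.73], [-58.28, 71.71], [-173.87, 95.51], [-174.79, -0.11], [-173.66, 173.66]. Speed limits (degrees/s): [136.94, 136.94, 172.46, 180, 180, 180].

### API

Orientations are given as [roll, pitch, yaw] about the fixed x, y, z axes, in that order (R = Rz(yaw) Ry(pitch) Rx(roll)).
In Python, from plant import telemetry, snapshot, workorder, nets gives the robot as it stands.
- The arm moves only by the shell command python3 -m creep 'ROWS'. ROWS is JSON, a list that holds one entry, the list of rows, each a list of 5 numbers: the shift along the tool's x, y, z normalised to -1 to 1, where 1 is 0.2 m, then the turn about the tool's z normalised to -1 to 1, where 1 is pi/2 rad, then the opening, from 0 (shut) to 1 (fully open). In form: [[[x, y, z, spin, hand], ...]]. A call has 1 to 8 rows; each row shifts and turns the commanded pose from where the row before left it, along the tool's axes as they then stand; what a row does not reach is not made up. A row lasts 1/12 s, in which the tool goes at most 41.7 mm and 7.16 degrees, less where a joint would pass 70% of its speed; a pose out of reach is approached as far as the arm can. A call with a number of a shift or a turn outside -1 to 1 is refused whole. A call with a gripper value outside its range is refused whole. The fingers move at their own pace and stop on an object; the grip force is fixed at half the most. Time passes only in rows, so rows that do not move let the fingers close. It gives the time, the measured TCP pose, the force, the opening and the grip force at its end, in the units of the state.
- telemetry.get_obs(): the state, without advancing time (a new reading comes with each control period).
- snapshot(name): name is "scene" or "top"; returns a dict with "frame" (384x512x3 uint8, red, green, blue), "fx", "fy", "cx", "cy" (pixels), "rvec" (rotation vector, rad) and "tvec" (3), from world to camera coordinates, as OpenCV has them. Camera axes: x right, y down, z forward; pixel columns grow to the right and rows downward; lengths in m; the calibration is good to about 2 mm. A picture is of the moment at which its call begins. There is no depth.
- workorder.close_job(): hands the job in; it is judged then, once.
Trained networks look in a picture, given as the dict that the camera call returned (one of the last four; its "shot" number tells which), for a name from the list of things; names that differ only in an ending like _2 or _b are one class to them, and where a whole thing is asked for, a point or a joint stands for the part that bears it (a point fixed in the world has none). Each returns a list of dicts, best first, with "confidence" (0 to 1); they miss things now and then, are a little off and sometimes report something else, mostly with a low value. They report only what shows in the picture. A call takes as long as a camera call. They do not tell look-alikes from the thing itself.
- nets.find_in(picture, query): "uv" ([column, row] in pixels, amid what is visible of it).
- nets.masks_of(picture, query): "region" (384x512 bool, what is visible of it) and "uv" ([column, row] in pixels, amid what is visible of it).
- nets.landmark_of(picture, query): "uv" ([column, row] in pixels: a listed point, or the origin of a listed thing).
The state is a dict: "clock": time; "joint_pos": joint angles; "qvel": joint speeds; "tau": joint torques, N m; "tool_pos": TCP position; "orientation": TCP orientation; "force": force on the tool from outside, world axes, zero at the start; "moment": the same for the moment, N m; "opening": finger opening in m; "gripper_force": force on a finger pad.
Only numpy, scipy, OpenCV 4.12 (cv2) and the standard library are available. Lean on these libraries where they do the work, as an engineer would, in place of code of your own. Each camera call takes 0.05 s, during which the arm holds its last target. There are 200 camera calls.

### The job

Swing the heavy pivoting marble serving tray round from the right until its steel pointer stands over the brass strip on the table, and leave it standing there, at rest and untouched, for at least three seconds. Push and brake it gently by the rubber bars of its two sprung side rails only: touch neither the marble nor the lidded pots on it, never let the tray swing fast or run into its end stops, and leave the other tableware alone.

Things in the scene. Friction and masses are not known exactly. Their poses are not given: they have to be found in the camera images.
- tray (a joint): angle of the heavy tray about its vertical pivot (rad). 0: it points along the foot's -x axis (to the robot at yaw 0); grows as the free end swings to the foot's +y side (robot's left, clockwise from above). Starts at -0.55 to -0.2; end stops at +-0.95; over 0.4 rad/s is too fast. The ball bearing has next to no friction: once pushed, the tray coasts on
- tray_tip (a point): middle of the tray's free end at its top edge, 350 from the pivot axis, 100 above the table; turns with the tray. A steel pointer 12 wide sticks out there. Tray: marble slab 430 long, 130 wide (65 either side of its long axis), 50 thick, underside 50 and top 100 above the table, reaching 350 from the axis to the free end and 80 the other way
- tray_hinge (a point): point on the pivot axis at the height of the tray's top (100 above the table). Nominal: tray with pots and rails 9.4 kg (varies by 25 percent), moment of inertia about the pivot 0.35 kg m2, viscous damping 0.015 N m s/rad, dry friction 0.0008 N m
- rail_right (a joint): how far (m, 0 to 0.04) the sprung rail on the right (-y) long side of the tray is pressed in, square to the side. Spring 24 N/m, no preload. The rail is a grey rubber-faced bar 190 long, 40 high and 20 thick, from 150 to 340 from the pivot along the tray, 55 to 95 above the table; relaxed, its outer face is 110 from the tray's long axis. The gap behind it is filled by an aluminium guide plate
- rail_left (a joint): the same for the equal rail on the left (+y) side. Pressing the right rail turns the tray to the left (angle grows), pressing the left rail turns it to the right or brakes it; a tray that runs onto something held still bounces back off the rail's spring
- foot: fixed steel foot plate 100 x 300 x 12 carrying the bearing post and, near its two ends, the rubber-sleeved stop posts (32 wide, up to 90 above the table, 130 to either side of the axis); origin on the pivot axis at table height, x axis pointing away from the robot at yaw 0
- pots (a point): 4 mm steel plate set in 10 to 15 from the slab's edges, with six lidded black pots (52 wide, to 146 above the table) in two rows and a low hub cap (35 radius, to 118 above the table) over the pivot; turns with the tray; not to be touched; this point: the plate's upper face amid the pots, 195 from the pivot axis along the tray
- strip: flat grey mat 190 x 150 x 4, fixed on the table, with a brass strip 80 wide down its middle; origin on the pivot axis at table height. The strip's centre line is this body's -x axis, from 280 to 470 from the pivot. The pointer is over the strip while the tray tip is within 40 of that line
- basket: bystander: steel bread basket 150 x 110 x 50 with bread rolls (to 70 high), to the right; origin under its centre
- dip_bowl: bystander: empty black bowl, 100 wide, 50 high, to the left; origin under its centre
- mill: bystander: dark wooden pepper mill, 56 wide, 135 high, to the left; origin under its centre
Mind the look-alikes: they are no part of the job. Several things have the shape of the strip; the one meant has the colours described above.

How it is judged (in metres and radians):
On the way:
1. the tray stands at rest with its pointer over the brass strip, untouched, for 3 s (y of tray_tip in the frame of strip between -0.04 and 0.04 m and x of tray_tip in the frame of strip below -0.2 m and velocity of joint tray between -0.03 and 0.03 rad/s and contact force between anything else and foot below 0.2 N), for 3 s.
At the end, for the whole second after the job is handed in: tray tip within 40 mm of the brass strip's centre line, tray turning slower than 0.03 rad/s and touched by nothing, the other tableware within 20 mm of where it was (all of step 1 and distance of each of basket, dip_bowl, mill from where it was at the start of the episode below 0.02 m).
It fails at once if the tray runs into an end stop (value of joint tray above 0.94 rad or value of joint tray below -0.94 rad).
It fails at once if the tray swings too fast (over 0.4 rad/s) (velocity of joint tray above 0.4 rad/s or velocity of joint tray below -0.4 rad/s).
It fails at once if the tray is struck or pushed hard (over 15 N) (contact force between anything else and foot above 15 N).
It fails at once if the marble, the pots or the plate under them are touched, or the rails' guide plates (contact force between anything else and tray_c0 above 1 N or contact force between anything else and tray_c1 above 1 N or contact force between anything else and tray_c2 above 1 N or contact force between anything else and tray_c3 above 1 N or contact force between anything else and tray_c4 above 1 N or contact force between anything else and tray_c5 above 1 N or contact force between anything else and tray_c6 above 1 N or contact force between anything else and tray_c7 above 1 N or contact force between anything else and tray_c8 above 1 N or contact force between anything else and rail_left_c1 above 1 N or contact force between anything else and rail_right_c1 above 1 N).
It fails at once if a bystander is disturbed (distance of any of basket, dip_bowl, mill from where it was at the start of the episode above 0.03 m).
It also fails if it takes over 54 s, if anything falls off the work surface, if the arm or the gripper's body presses on something with over 40 N, if the wrist force passes 120 N, or if a joint passes its speed limit or range.

## Working session

There is one attempt and no reset: what is moved stays moved. The work goes in short steps, Python scripts to look and compute and a shell command to move; the robot and the scene stay as the last step left them, time stands still between calls to the robot, and variables do not carry over. Pictures are saved under pics/ and viewed, at most 10 in all, crops included, and the job is handed in when it is done.

```bash
mkdir -p pics; cat > h.py <<'E'
import numpy as np, cv2
from plant import telemetry, snapshot, workorder, nets
def ray(p,uv):
    R=cv2.Rodrigues(np.array(p["rvec"],float))[0]; t=np.array(p["tvec"],float)
    d=R.T@np.array([(uv[0]-p["cx"])/p["fx"],(uv[1]-p["cy"])/p["fy"],1]); return -R.T@t,d
def at(p,uv,z):
    c,d=ray(p,uv); return (c+d*(z-c[2])/d[2])
def save(p,n): cv2.imwrite("pics/"+n,p["frame"][:,:,::-1])
E
python3 - <<'E'
from h import *
a=[]
for n in("scene","top"):
    p=snapshot(n); a.append(p["frame"])
    save(p,n+".png")
    for q,z in(("tray_tip",.1),("tray_hinge",.1),("pots",.104),("foot",0),("strip",0),("basket",0),("dip_bowl",0),("mill",0)):
        for r in nets.landmark_of(p,q)[:4]: print(n,q,np.round(r["uv"],1),round(r["confidence"],2),np.round(at(p,r["uv"],z)[:2],3))
    for r in nets.find_in(p,"strip"): print("find strip",np.round(r["uv"],1),r["confidence"],np.round(at(p,r["uv"],.004)[:2],3))
o=telemetry.get_obs();print(o["clock"],o["tool_pos"],o["orientation"],o["opening"])
E
```

```text
scene tray_tip [265.4 141.8] 0.71 [ 0.389 -0.145]
scene tray_hinge [239.1 187.4] 0.7 [ 0.751 -0.055]
scene pots [252.7 154.8] 0.59 [ 0.526 -0.129]
scene foot [241.9 210.5] 0.56 [ 0.742 -0.052]
scene foot [266.1 140.7] 0.48 [ 0.185 -0.246]
scene basket [174.1 155. ] 0.78 [ 0.521 -0.535]
scene basket [417.9 221. ] 0.34 [0.504 0.503]
scene dip_bowl [418.1 222.5] 0.87 [0.512 0.505]
scene mill [416.  201.3] 0.73 [0.381 0.477]
find strip [329.  227.9] 0.83 [0.692 0.252]
find strip [175.3 190.7] 0.83 [ 0.758 -0.335]
find strip [233.6 157.6] 0.72 [ 0.419 -0.286]
find strip [320.  182.8] 0.6 [0.436 0.124]
top tray_tip [286.6 276.6] 0.82 [ 0.397 -0.155]
top tray_tip [276.4 236.8] 0.62 [ 0.544 -0.114]
top tray_hinge [262.5 184.8] 0.56 [ 0.738 -0.059]
top pots [276.4 235.7] 0.65 [ 0.548 -0.114]
top foot [258.2 181.5] 0.74 [ 0.758 -0.046]
top basket [376.6 244.6] 0.88 [ 0.517 -0.519]
top dip_bowl [117.1 238.9] 0.65 [0.522 0.503]
top mill [117.4 277.8] 0.61 [0.371 0.496]
top mill [258.2 186.1] 0.6 [ 0.74  -0.046]
find strip [182.5 199.1] 0.88 [0.682 0.252]
find strip [214.8 272.7] 0.55 [0.397 0.118]
1.0 [ 0.20703668 -0.64243687  0.40466788] [-1.79997894e+02  3.15417326e-04 -1.62135217e+02] 0.08778069069431504
```

View pics/top.png

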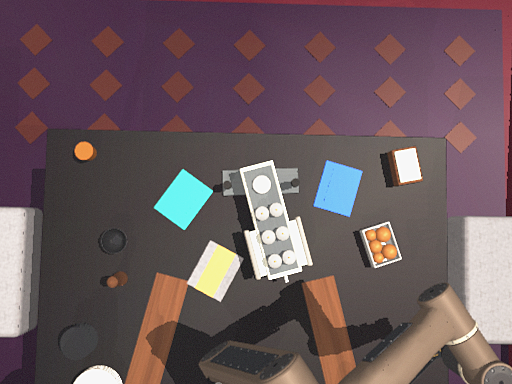

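View pics/scene.png

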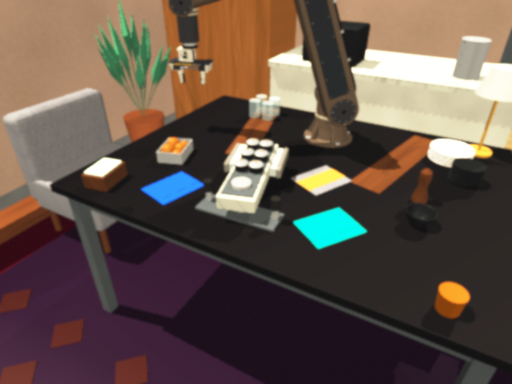

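The top view shows the tray from the pivot at (261,184) to the pointer at (286,277). Three things have the strip's shape: a cyan mat at (183,199), a blue mat at (338,188), and a grey mat with a brass-yellow band at (215,271). Only the third has the described colours and lies 280–470 mm from the pivot. I'll confirm it in a crop and measure it.

```bash
python3 - <<'E'
from h import *
p=snapshot("top"); f=p["frame"]
cv2.imwrite("pics/crop.png",cv2.resize(f[150:310,170:330,::-1],(600,600),interpolation=cv2.INTER_CUBIC)[:,:])
hsv=cv2.cvtColor(f,cv2.COLOR_RGB2HSV)
m=cv2.inRange(hsv,(22,80,120),(38,255,255)); m[:, :185]=0;m[:,250:]=0;m[:235]=0;m[305:]=0
ys,xs=np.nonzero(m); print(len(xs),xs.mean(),ys.mean())
pts=np.array([at(p,(x,y),.004)[:2] for x,y in zip(xs,ys)])
r=cv2.minAreaRect(pts.astype(np.float32)*1000); print("band",r)
c=pts.mean(0); w,v=np.linalg.eigh(np.cov(pts.T)); print(c,np.sqrt(w*12),v[:,1])
for z,q in((.1,"tray_tip"),(.1,"tray_hinge"),(0.,"foot"),(.104,"pots")):
    r=nets.landmark_of(p,q); print(q,[(np.round(k["uv"],1),round(k["confidence"],2),np.round(at(p,k["uv"],z)[:2],3)) for k in r[:2]])
# foot corners / posts
for uv in ((223,183),(299,181)): print(at(p,uv,.012))
for n in("rail_left","rail_right","foot"):
    for k in nets.masks_of(p,n)[:2]:
        yy,xx=np.nonzero(k["region"]); print(n,round(k["confidence"],2),xx.min(),xx.max(),yy.min(),yy.max(),k["uv"],len(xx), at(p,k["uv"],.095)[:2])
print(ray(p,(256,192))[0])
E
```

```text
978 214.94069529652353 270.5316973415133
band ((405.39178466796875, 117.34510803222656), (78.79794311523438, 190.95693969726562), 62.7054443359375)
[0.4055545  0.11731709] [0.07755401 0.19082684] [-0.88981338  0.4563246 ]
tray_tip [(array([284.6, 276. ]), 0.58, array([ 0.399, -0.147]))]
tray_hinge [(array([261.9, 182.8]), 0.93, array([ 0.745, -0.057]))]
foot [(array([260.2, 183.1]), 0.77, array([ 0.752, -0.054]))]
pots [(array([276.3, 235.9]), 0.76, array([ 0.547, -0.114]))]
[0.74864563 0.09349508 0.012     ]
[ 0.76269241 -0.20687256  0.012     ]
rail_left 0.76 245 266 231 279 [253.9, 255.1] 583 [ 0.47404316 -0.03176555]
rail_right 0.63 290 312 217 265 [298.6, 241.4] 568 [ 0.52784871 -0.19839281]
foot 0.56 222 312 161 280 [266.3, 219.4] 6345 [ 0.6078818  -0.07587432]
foot 0.42 240 312 160 282 [271.9, 233.3] 5149 [ 0.55628346 -0.09774226]
[0.59384614 0.0081436  1.86617389]
```

View pics/crop.png

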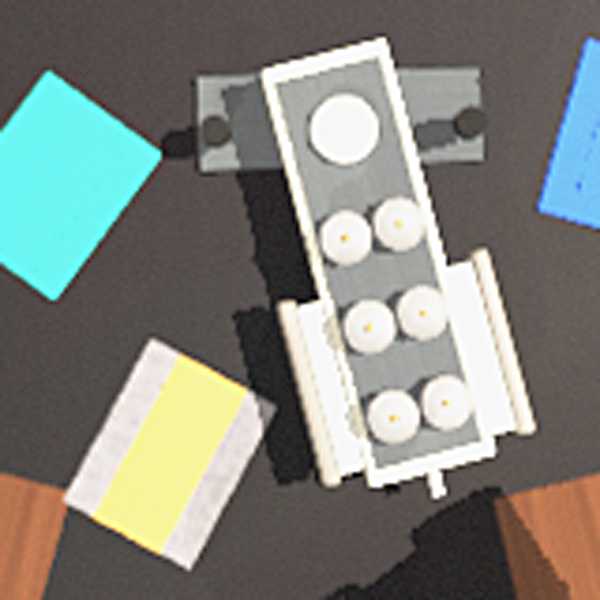

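The crop confirms the target: crop (170,455) shows the grey mat with the yellow brass band. Its 79 × 191 mm size fits, and its axis passes through the measured pivot at about (0.742, −0.056). In world angle, the tray is at about −0.265 rad and the strip at about 0.476 rad. I'm moving to the right side, outside the right rail.

```bash
python3 -m creep '[[[-0.176,0.1025,0,0,0],[-0.176,0.1025,0,0,0],[-0.176,0.1025,0,0,0],[-0.176,0.1025,0,0,0],[-0.176,0.1025,0,0,0],[-0.176,0.1025,0,0,0],[-0.176,0.1025,0,0,0],[-0.176,0.1025,0,0,0]]]'
python3 -m creep '[[[-0.176,0.1025,0,0,0],[-0.176,0.1025,0,0,0],[-0.176,0.1025,0,0,0],[-0.176,0.1025,0,0,0],[0,0,0,-0.0744,0],[0,0,0,-0.0744,0],[0,0,0,-0.0744,0],[0,0,0,-0.0744,0]]]'
python3 -m creep '[[[0,0,0,-0.0744,0],[0,0,0,-0.0744,0],[0,0,0,-0.0744,0],[0,0,0,-0.0744,0],[0,0,0,-0.0744,0],[0,0,0,-0.0744,0],[0,0,0,-0.0744,0],[0,0,0,-0.0744,0]]]'
cat >> h.py <<'E'
PIV=np.array([.742,-.056])
def un(a): return np.array([-np.cos(a),np.sin(a)]),np.array([np.sin(a),np.cos(a)])
def tool():
    o=telemetry.get_obs(); return o["clock"],np.array(o["tool_pos"]),o["orientation"][2],o
def angle(p):
    out={}
    for q,z in(("tray_tip",.1),("pots",.104)):
        r=[k for k in nets.landmark_of(p,q) if k["confidence"]>.5]
        for k in r:
            d=at(p,k["uv"],z)[:2]-PIV; L=np.hypot(*d)
            if abs(L-(.35 if q=="tray_tip" else .195))<.03: out[q]=round(float(np.arctan2(d[1],-d[0])),3);break
    return out
def to(xyz):
    "normalised tool-axis shift to xyz"
    t,P,y,_=tool(); y=np.radians(y); d=np.array(xyz)-P
    return np.round(np.array([np.cos(y)*d[0]+np.sin(y)*d[1],np.sin(y)*d[0]-np.cos(y)*d[1],-d[2]])/.2,4)
def rel(a):
    t,P,y,_=tool(); u,n=un(a); d=P[:2]-PIV; return t,"r",round(d@u,4),"side",round(d@n,4),"z",round(P[2],4),"yaw",round(y,1)
E
python3 - <<'E'
from h import *
for n in("top","scene"):
    p=snapshot(n); print(n,angle(p))
print(rel(-.265),tool()[3]["joint_pos"],tool()[3]["opening"])
save(p,"s2.png")
E
```

```text
clock: 2.07
tool_pos: [0.4257, -0.3983, 0.405]
orientation: [-180.0, 0.0, -162.1]
force: [1.4, -1.1, -0.0]
opening: 0.0399
gripper_force: 0.0
clock: 2.73
tool_pos: [0.5339, -0.2782, 0.4046]
orientation: [180.0, -0.0, -135.0]
force: [0.3, -0.6, 0.8]
opening: 0.0005
gripper_force: 0.0
clock: 3.4
tool_pos: [0.5336, -0.2787, 0.4047]
orientation: [-180.0, -0.0, -81.5]
force: [0.2, 0.3, -0.7]
opening: -0.0001
gripper_force: 0.0
top {'tray_tip': -0.277}
scene {'tray_tip': -0.302, 'pots': -0.252}
(3.7, 'r', np.float64(0.2595), 'side', np.float64(-0.1604), 'z', np.float64(0.4047), 'yaw', np.float64(-82.0)) [-9.00100300e+00  1.37306223e+01 -8.92401851e+00  6.10928400e-04
 -6.73413978e+01  1.70349737e+01] 0.0003776256322977608
```

```bash
python3 -m creep '[[[0,0,0.18,-0.0744,0],[0,0,0.18,0,0],[0,0,0.18,0,0],[0,0,0.18,0,0],[0,0,0.07,0,0],[0,0,0,0,0]]]'
python3 - <<'E'
from h import *
p=snapshot("top"); print(angle(p)); save(p,"t3.png")
q=snapshot("scene"); print(angle(q))
print(rel(-.265))
im=np.hstack([cv2.resize(p["frame"][160:310,200:350],(400,400)),cv2.resize(q["frame"][110:230,190:310],(400,400))])
cv2.imwrite("pics/c3.png",im[:,:,::-1])
E
```

```text
clock: 4.2
tool_pos: [0.532, -0.2783, 0.2424]
orientation: [179.6, 0.2, -75.2]
force: [-0.3, 0.5, -0.1]
opening: 0.0002
gripper_force: 0.0
{'tray_tip': -0.282}
{'tray_tip': -0.267, 'pots': -0.271}
(4.5, 'r', np.float64(0.2588), 'side', np.float64(-0.1607), 'z', np.float64(0.2486), 'yaw', np.float64(-75.1))
```

View pics/c3.png

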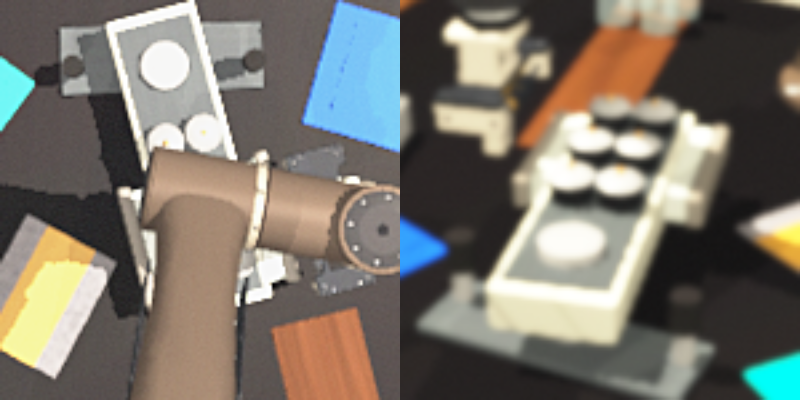

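```bash

python3 -m creep '[[[-0.0175,0,0,0,0],[-0.0175,0,0,0,0],[-0.0175,0,0,0,0],[-0.0175,0,0,0,0],[-0.0175,0,0,0,0],[-0.0175,0,0,0,0],[-0.0175,0,0,0,0],[-0.0175,0,0,0,0]]]'
python3 -m creep '[[[-0.008,0,0,0,0],[-0.008,0,0,0,0],[-0.008,0,0,0,0],[-0.008,0,0,0,0],[-0.008,0,0,0,0],[-0.008,0,0,0,0],[-0.008,0,0,0,0],[-0.008,0,0,0,0]]]'
python3 -m creep '[[[-0.008,0,0,0,0],[-0.008,0,0,0,0],[-0.008,0,0,0,0],[-0.008,0,0,0,0],[-0.008,0,0,0,0],[-0.008,0,0,0,0],[-0.008,0,0,0,0],[-0.008,0,0,0,0]]]'
cat > look.py <<'E'
from h import *
import sys
for i in range(int(sys.argv[1]) if len(sys.argv)>1 else 1):
    q=snapshot("scene"); t=telemetry.get_obs()["clock"]; print(t,angle(q))
save(q,"last.png"); print(rel(-.265),telemetry.get_obs()["force"])
E
python3 look.py 2
```

```text
clock: 5.17
tool_pos: [0.5263, -0.2513, 0.2466]
orientation: [180.0, 0.0, -75.1]
force: [-0.5, 0.1, 0.6]
opening: 0.0001
gripper_force: 0.0
clock: 5.83
tool_pos: [0.5231, -0.2392, 0.2466]
orientation: [180.0, 0.0, -75.1]
force: [-0.6, -1.1, -0.3]
opening: 0.0003
gripper_force: 0.0
clock: 6.5
tool_pos: [0.5198, -0.2268, 0.2467]
orientation: [180.0, -0.0, -75.1]
force: [-1.0, 0.3, 0.1]
opening: 0.0005
gripper_force: 0.1
6.55 {'tray_tip': -0.259}
6.7 {'tray_tip': -0.241, 'pots': -0.268}
(6.8, 'r', np.float64(0.2591), 'side', np.float64(-0.1068), 'z', np.float64(0.2467), 'yaw', np.float64(-75.1)) [-0.1928232  -0.147338   -0.06939922]
```

```bash

python3 -m creep '[[[-0.008,0,0,0,0],[-0.008,0,0,0,0],[-0.008,0,0,0,0],[-0.008,0,0,0,0],[-0.008,0,0,0,0],[-0.008,0,0,0,0],[-0.008,0,0,0,0],[-0.008,0,0,0,0]]]' | head -2
python3 look.py 2
```

```text
clock: 7.47
tool_pos: [0.5165, -0.2144, 0.2467]
7.5167 {'tray_tip': -0.21, 'pots': -0.2}
7.6667 {'tray_tip': -0.176, 'pots': -0.157}
(7.7667, 'r', np.float64(0.2591), 'side', np.float64(-0.094), 'z', np.float64(0.2467), 'yaw', np.float64(-75.1)) [-0.12098143  0.25660238 -0.12356731]
```

```bash

python3 -m creep '[[[0.1,0,0,0,0],[0,0,-0.16,0,0],[0,0,-0.16,0,0],[0,0,-0.16,0,0],[0,0,-0.16,0,0]]]' | head -2
python3 look.py 1
python3 -c "
from h import *
u,n=un(.33); g=PIV+.26*u+.14*n
print(to([*g,.377]))"
```

```text
clock: 8.18
tool_pos: [0.5214, -0.2341, 0.376]
8.2333 {'tray_tip': -0.144, 'pots': -0.152}
(8.3333, 'r', np.float64(0.2587), 'side', np.float64(-0.1144), 'z', np.float64(0.3777), 'yaw', np.float64(-75.1)) [-0.51747334 -0.03160251 -0.70361695]
[-1.883  -0.6006  0.0033]
```

```bash

python3 -m creep '[[[-0.188,-0.06,0,0,0],[-0.188,-0.06,0,0,0],[-0.188,-0.06,0,0,0],[-0.188,-0.06,0,0,0],[-0.188,-0.06,0,0,0],[-0.188,-0.06,0,0,0],[-0.188,-0.06,0,0,0],[-0.188,-0.06,0,0,0]]]' | head -2
python3 -m creep '[[[-0.188,-0.06,0,0,0],[-0.188,-0.06,0,0,0],[0,0,0,0.07,0],[0,0,0,0.07,0],[0,0,0,0.07,0],[0,0,0,0.07,0],[0,0,0,0.07,0],[0,0,0,0.07,0]]]' | head -2
python3 look.py 1
python3 -c "
from h import *
print(rel(.33))"
```

```text
clock: 9.0
tool_pos: [0.5364, 0.0833, 0.3736]
clock: 9.67
tool_pos: [0.5406, 0.1603, 0.3733]
9.7167 {'tray_tip': 0.016, 'pots': -0.036}
(9.8167, 'r', np.float64(0.1377), 'side', np.float64(0.2614), 'z', np.float64(0.3736), 'yaw', np.float64(-112.7)) [1.02441901 0.14942932 0.47762031]
(9.8167, 'r', np.float64(0.2605), 'side', np.float64(0.1393), 'z', np.float64(0.3736), 'yaw', np.float64(-112.7))
```

```bash

python3 -m creep '[[[0,0,0.16,0,0],[0,0,0.16,0,0],[0,0,0.16,0,0],[0,0,0.15,0,0],[0,0,0,0,0]]]' | head -2
python3 look.py 2
```

```text
clock: 10.23
tool_pos: [0.5386, 0.1589, 0.2427]
10.2833 {'tray_tip': 0.126, 'pots': 0.039}
10.4333 {'tray_tip': 0.079, 'pots': 0.068}
(10.5333, 'r', np.float64(0.1367), 'side', np.float64(0.2617), 'z', np.float64(0.2507), 'yaw', np.float64(-112.8)) [-0.55568182 -0.0528767   0.25935063]
```

```bash

python3 -m creep '[[[0,0,0,0,0],[0,0,0,0,0],[0,0,0,0,0],[0,0,0,0,0],[0,0,0,0,0],[0,0,0,0,0],[0,0,0,0,0],[0,0,0,0,0]]]' | head -1
python3 look.py 3
python3 -m creep '[[[0,0,0,0,0],[0,0,0,0,0],[0,0,0,0,0],[0,0,0,0,0],[0,0,0,0,0],[0,0,0,0,0]]]' | head -1
python3 look.py 3
```

```text
clock: 11.2
11.25 {'tray_tip': 0.163, 'pots': 0.123}
11.4 {'tray_tip': 0.162}
11.55 {'tray_tip': 0.204, 'pots': 0.178}
(11.65, 'r', np.float64(0.1374), 'side', np.float64(0.2615), 'z', np.float64(0.2486), 'yaw', np.float64(-112.9)) [-0.57624626 -0.87746196 -0.22966969]
clock: 12.15
12.2 {'tray_tip': 0.314}
12.35 {'tray_tip': 0.213, 'pots': 0.185}
12.5 {'tray_tip': 0.24, 'pots': 0.248}
(12.6, 'r', np.float64(0.1375), 'side', np.float64(0.2615), 'z', np.float64(0.2486), 'yaw', np.float64(-112.9)) [-0.07607169  0.49538546 -0.57663504]
```

View pics/last.png

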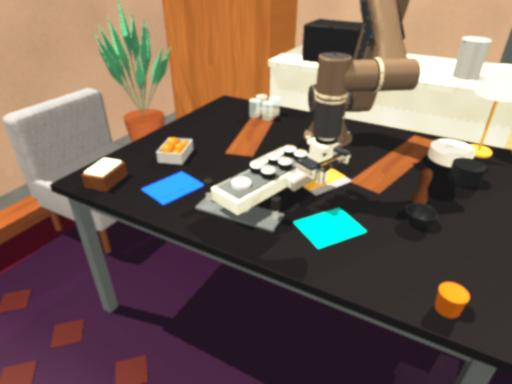

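```bash

python3 -m creep '[[[0,0,0,0,0],[0,0,0,0,0],[0,0,0,0,0],[0,0,0,0,0],[0,0,0,0,0],[0,0,0,0,0],[0,0,0,0,0],[0,0,0,0,0]]]' | head -1
python3 look.py 3
```

```text
clock: 13.27
13.3167 {'pots': 0.328}
13.4667 {'tray_tip': 0.314, 'pots': 0.281}
13.6167 {'tray_tip': 0.28, 'pots': 0.212}
(13.7167, 'r', np.float64(0.1374), 'side', np.float64(0.2615), 'z', np.float64(0.2487), 'yaw', np.float64(-112.9)) [ 0.17377112 -0.33241876 -0.30182961]
```

```bash
cat >> h.py <<'E'
def edge(p):
    g=cv2.cvtColor(p["frame"],cv2.COLOR_RGB2GRAY).astype(np.float32); K=np.array([[p["fx"],0,p["cx"]],[0,p["fy"],p["cy"]],[0,0,1.]])
    def samp(a,lat,r):
        u,n=un(a); L,Rr=np.meshgrid(lat,r); X=PIV+Rr.reshape(-1,1)*u+L.reshape(-1,1)*n
        X=np.c_[X,np.full(len(X),.1)]
        px=cv2.projectPoints(X,np.array(p["rvec"],float),np.array(p["tvec"],float),K,None)[0][:,0].astype(np.float32)
        return cv2.remap(g,px[:,:1].copy(),px[:,1:].copy(),cv2.INTER_LINEAR).mean()
    A=np.arange(-.5,.8,.005); r=np.linspace(-.06,.16,30); 
    s=[samp(a,np.linspace(.055,.064,4),r)+samp(a,-np.linspace(.055,.064,4),r)-samp(a,np.linspace(.037,.047,4),r)-samp(a,-np.linspace(.037,.047,4),r) for a in A]
    i=int(np.argmax(s)); return round(A[i],3),round(float(s[i]),1),round(float(np.median(s)),1)
E
cat > look.py <<'E'
from h import *
import sys
for i in range(int(sys.argv[1]) if len(sys.argv)>1 else 1):
    q=snapshot("scene"); t=telemetry.get_obs()["clock"]; print(t,edge(q))
save(q,"last.png"); print(rel(.476))
E
python3 look.py 2
```

```text
13.7667 (np.float64(0.35), 92.5, -4.8)
13.8167 (np.float64(0.35), 91.4, -4.5)
(13.8167, 'r', np.float64(0.2779), 'side', np.float64(0.1001), 'z', np.float64(0.2487), 'yaw', np.float64(-112.9))
```

```bash

python3 -m creep '[[[0,0,0,0,0],[0,0,0,0,0],[0,0,0,0,0],[0,0,0,0,0],[-0.005,0,0,0,0],[-0.005,0,0,0,0]]]' | head -1
python3 look.py 1
python3 -m creep '[[[-0.005,0,0,0,0],[-0.005,0,0,0,0],[-0.005,0,0,0,0],[-0.005,0,0,0,0],[-0.005,0,0,0,0],[-0.005,0,0,0,0]]]' | head -1
python3 look.py 1
```

```text
clock: 14.32
14.3667 (np.float64(0.39), 88.3, -4.8)
(14.3667, 'r', np.float64(0.278), 'side', np.float64(0.1024), 'z', np.float64(0.2487), 'yaw', np.float64(-112.9))
clock: 14.87
14.9167 (np.float64(0.415), 86.4, -4.2)
(14.9167, 'r', np.float64(0.2785), 'side', np.float64(0.1084), 'z', np.float64(0.2487), 'yaw', np.float64(-112.9))
```

```bash

python3 -m creep '[[[-0.005,0,0,0,0],[-0.005,0,0,0,0],[-0.005,0,0,0,0],[-0.005,0,0,0,0]]]' | head -1
python3 look.py 1
python3 -m creep '[[[-0.005,0,0,0,0],[-0.005,0,0,0,0],[-0.005,0,0,0,0],[-0.005,0,0,0,0]]]' | head -1
python3 look.py 1
```

```text
clock: 15.25
15.3 (np.float64(0.42), 85.6, -5.6)
(15.3, 'r', np.float64(0.2788), 'side', np.float64(0.1123), 'z', np.float64(0.2487), 'yaw', np.float64(-112.9))
clock: 15.63
15.6833 (np.float64(0.425), 81.6, -5.6)
(15.6833, 'r', np.float64(0.2791), 'side', np.float64(0.1163), 'z', np.float64(0.2486), 'yaw', np.float64(-112.9))
```

```bash

python3 -m creep '[[[-0.08,0,0,0,0],[-0.08,0,0,0,0],[-0.08,0,0,0,0],[-0.08,0,0,0,0],[0,0,0,0,0],[0,0,0,0,0]]]' | head -1
python3 look.py 1
python3 -m creep '[[[0,0,0,0,0],[0,0,0,0,0],[0,0,0,0,0],[0,0,0,0,0],[0,0,0,0,0],[0,0,0,0,0],[0,0,0,0,0],[0,0,0,0,0]]]' | head -1
python3 look.py 1
```

```text
clock: 16.18
16.2333 (np.float64(0.435), 79.8, -7.3)
(16.2333, 'r', np.float64(0.2843), 'side', np.float64(0.1806), 'z', np.float64(0.2482), 'yaw', np.float64(-112.8))
clock: 16.9
16.95 (np.float64(0.435), 84.3, -7.3)
(16.95, 'r', np.float64(0.284), 'side', np.float64(0.1798), 'z', np.float64(0.2487), 'yaw', np.float64(-112.9))
```

```bash

python3 -m creep '[[[0,0,-0.1,0,0],[0,0,-0.15,0,0],[0,0,-0.15,0,0],[0,0,-0.15,0,0],[-0.15,0,0,0,0],[-0.15,0,0,0,0],[-0.15,0,0,0,0],[-0.15,0,0,0,0]]]' | head -1
python3 look.py 1
for i in 1 2 3 4; do python3 -m creep '[[[0,0,0,0,0],[0,0,0,0,0],[0,0,0,0,0],[0,0,0,0,0],[0,0,0,0,0],[0,0,0,0,0],[0,0,0,0,0],[0,0,0,0,0]]]' | head -1; done
python3 look.py 1
python3 - <<'E'
from h import *
p=snapshot("top"); print(edge(p),angle(p)); save(p,"fin.png")
cv2.imwrite("pics/finc.png",cv2.resize(p["frame"][150:310,170:330,::-1],(600,600)))
E
```

```text
clock: 17.62
17.6667 (np.float64(0.44), 84.1, -8.6)
(17.6667, 'r', np.float64(0.294), 'side', np.float64(0.3052), 'z', np.float64(0.358), 'yaw', np.float64(-112.8))
clock: 18.33
clock: 19.0
clock: 19.67
clock: 20.33
20.3833 (np.float64(0.45), 80.2, -6.5)
(20.3833, 'r', np.float64(0.2932), 'side', np.float64(0.2995), 'z', np.float64(0.3587), 'yaw', np.float64(-112.9))
(np.float64(0.48), 116.0, -11.2) {'tray_tip': 0.48, 'pots': 0.41}
```

View pics/finc.png

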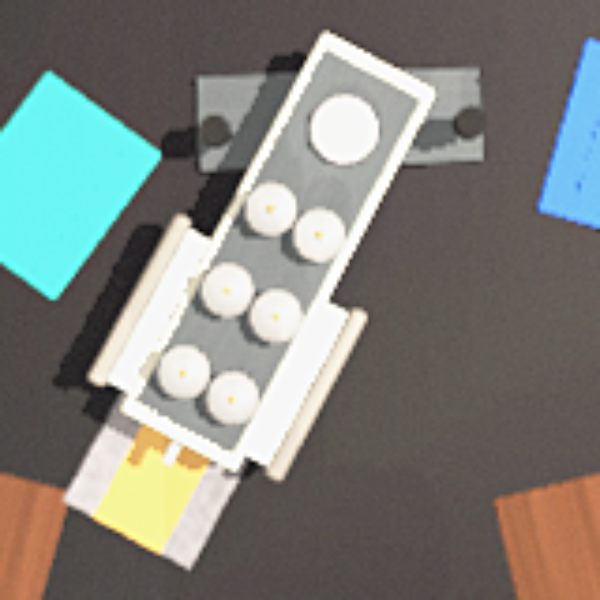

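The pointer stands at crop (170,452), in the middle of the brass band. The tray is essentially at rest and clear of the arm, so I'm handing in.

```bash

python3 -m creep '[[[0,0,0,0,0],[0,0,0,0,0],[0,0,0,0,0],[0,0,0,0,0],[0,0,0,0,0],[0,0,0,0,0],[0,0,0,0,0],[0,0,0,0,0]]]' | head -1
python3 look.py 1
python3 -c "
from h import *
print(workorder.close_job())"
```

```text
clock: 21.2
21.25 (np.float64(0.45), 80.4, -6.5)
(21.25, 'r', np.float64(0.2932), 'side', np.float64(0.2995), 'z', np.float64(0.3587), 'yaw', np.float64(-112.9))
the job is handed in; nothing more can be done
None
```

I handed the job in at about 21 s: the tray's pointer stands over the middle of the brass strip, at rest with the arm clear of it; the hand-in returned no verdict.

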